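Pile the marking-fixture plates on the lab jack and pin them

TASK

Build up the marking fixture on the lab jack: lay the plain spacer plate flat and squarely on the jack's base plate, then the ribbed plate, ribs up, squarely on the spacer, all edges flush and all holes in line. Then put the locating pin down through the holes, fully home with its head resting on the ribbed plate, let go, and leave the tray, the steel block and the wrench where they are.

Things in the scene. Friction and masses are not known exactly. Their poses are not given: they have to be found in the camera images.
- spacer: Plain aluminium plate, 120 (x) x 56 (y) x 16 (z) mm, 0.28 kg, with one through hole. Origin: centre of its underside; z out of its top face; x along its length towards the hole end. It starts lying on the ramp with its x pointing up the slope, so it is tilted 25 degrees.
- spacer_hole (a point): Centre of the spacer's hole (15 mm diameter) at its top face: 42 mm from the plate's middle along its x.
- nest: Ribbed aluminium plate: same 120 x 56 x 16 mm outline, hole and origin as the spacer, 0.30 kg, but with two ribs across its top face (each 6 mm along x, 40 mm along y, 8 mm high, at x = -50 and -8 mm). It starts beside the spacer on the ramp, tilted alike; which of the two is on the left varies.
- nest_hole (a point): Centre of the ribbed plate's hole (15 mm diameter) at its top face (not the rib tops): 42 mm from the plate's middle along its x.
- ramp: Fixed grey sloping rack, 260 mm wide (y), board 140 mm along the slope, rising 25 degrees towards its +x; origin on the table under its centre. The board's surface is 48 mm above the table at the centre; a steel ledge at the low end, 10 mm high, stops the plates. The plates lie about 124 mm apart (centre to centre) along its y.
- jack: Fixed aluminium lab scissor jack, 150 (x) x 100 (y) mm, top platform 80 mm above the table, carrying a fixed base plate 120 x 56 x 12 mm with the same outline and hole as the loose plates. Origin on the table under its centre; x along its length; the base plate's hole is at its +x end, a black spindle knob sticks out at its -x end below the platform.
- base_top (a point): Centre of the base plate's top face, 92 mm above the table; axes as the jack's. The spacer's origin belongs here, the ribbed plate's origin 16 mm higher.
- base_hole (a point): Centre of the base plate's hole (15 mm diameter, 12 mm deep) at its top face, 42 mm along x from base_top; axes as the jack's.
- pin: Upright steel locating pin, 76 mm tall, 0.10 kg: shaft 10 mm diameter and 42 mm long with a tapered tip, below a round head 24 mm in diameter and 34 mm high. Origin: centre of the tip's end; z up the shaft to the head. It starts standing in the pin stand, its head resting on the stand. Fully home, its origin is 10 mm below base_hole.
- pin_stand: Fixed grey block 60 x 60 x 50 mm high with a 15 mm hole in which the pin stands; origin at the centre of its underside.
- tray: Loose open red tray 120 x 180 x 30 mm, a bystander; origin at the centre of its underside.
- block: Loose dark steel sample block 60 x 90 x 40 mm, a bystander; origin at the centre of its underside.
- wrench: Loose wrench about 150 mm long lying flat, a bystander; origin at its underside.
Things that resemble listed ones, but are neither listed nor needed, are in the scene too. Leave any purple or yellow look-alike of the nest alone. Leave any green look-alike of the spacer alone.

How it is judged:
By the outcome, as a careful person would: the job done as asked, in the order asked, and still so for the second after the job is handed in, with the robot touching nothing.
It also fails if it takes over 72 s, if anything falls off the work surface, if the arm or the gripper's body presses on something with over 40 N, if the wrist force passes 120 N, or if a joint passes its speed limit or range.

ROBOT

A 7-joint arm with a two-finger parallel gripper is mounted at the origin on the work surface. World frame = base frame: x ahead of the robot, y to its left, z up, the work surface at z = 0. Lengths are in m, angles in rad, forces in N, time in s.
With the tool pointing down it reaches from about 0.4 to 0.85 m from the base axis. Payload 10.4 kg.
Tool frame: the origin (TCP) lies midway between the tips of the shut fingers; the grasp point (between the pads) lies 19 mm behind it; z points along the fingers, y is the line along which they close (so a half turn about z gives the same grasp; the last joint's range is limited). The gripper opens to 87 mm and grips with 3 to 60 N. Pads are 19 mm wide; open, the fingers measure 117 mm over their backs; the gripper's body (75 mm by 190 mm) begins 51 mm behind the grasp point.
Start: joints at [-1.208, 0.332, -0.065, 1.46, 0.022, 1.35, -0.088], TCP at [0.235, 0.579, 0.223] pointing down, gripper open.
Joint ranges: [-2.6, 2.6], [-0.5, 2.12], [-1.47, 1.34], [0.16, 2.42], [-1.27, 4.41], [0.06, 2.06], [-2.6, 2.6]. Speed limits (rad/s): [2.22, 2.22, 2.79, 2.79, 3.14, 3.14, 3.14].

INTERFACE

Orientations are given as a unit quaternion [x, y, z, w].
In Python, from bench import r gives the robot as it stands.
- The arm moves only by the tool arm_command, never from a script. Its arguments are lists of equal length, an entry for each row: "xyz": the shift along the world's x, y, z in m, a list of three; "rot": the turn, a rotation vector about the world's x, y, z in rad, a list of three. In form: {"xyz": [[tx, ty, tz], ...], "rot": [[ax, ay, az], ...]}. A call has 1 to 20 rows; each row is the pose to reach, as a shift and turn from the pose commanded when the call began; what a row does not reach only later rows make up. A row lasts 1/12 s, in which the tool goes at most 41.7 mm and 7.16 degrees, less where a joint would pass 70% of its speed; a pose out of reach is approached as far as the arm can. A call with a gripper value outside its range is refused whole. "grip" is the opening, from 0 (shut) to 1 (fully open), set as the call begins (left out, the last holds). The fingers move at their own pace and stop on an object; "squeeze" is the grip in N (left out, the last holds). Time passes only in rows, so rows that repeat a pose let the fingers close. It gives the time, the measured TCP pose, the force, the opening and the grip force at its end, in the units of the state.
- r.read_state(): the state, without advancing time (a new reading comes with each control period).
- r.camera(name): name is "scene" or "top"; returns the picture (384x512x3 uint8, red, green, blue); there is no depth.
- r.camera_model(name): a dict with "fx", "fy", "cx", "cy" (pixels), "T" (4x4, takes a point from camera to world coordinates). Camera axes: x right, y up, looking along -z (the intrinsics and any distortion apply to the point x, -y, -z); pixel columns grow to the right and rows downward; lengths in m; the calibration is good to about 2 mm. A picture is of the moment at which its call begins. camera_model takes no time and is no camera call.
- r.close_job(): hands the job in; it is judged then, once.
Trained networks look in the newest picture that a camera, given by its name, has taken for a name from the list of things; names that differ only in an ending like _2 or _b are one class to them, and where a whole thing is asked for, a point or a joint stands for the part that bears it (a point fixed in the world has none). Each returns a list of dicts, best first, with "conf" (0 to 1); they miss things now and then, are a little off and sometimes report something else, mostly with a low value. They report only what shows in the picture. A call takes as long as a camera call. They do not tell look-alikes from the thing itself.
- r.look_for(label, camera): "at" ([x, y, z] in m, in the coordinates of the camera as it stood for that picture, good to about 4 mm: the middle of the surface that is visible of it).
- r.spot_point(label, camera): "at" ([x, y, z] in m, in the coordinates of the camera as it stood for that picture, good to about 4 mm: a listed point, or the origin of a listed thing).
The state is a dict: "time": time; "joint_positions": joint angles; "joint_vel": joint speeds; "joint_torque": joint torques, N m; "ee_pos": TCP position; "eef_rot": TCP orientation; "ft_force": force on the tool from outside, world axes, zero at the start; "torque": the same for the moment, N m; "width": finger opening in m; "grip_force": force on a finger pad.
Only numpy, scipy, OpenCV 4.12 (cv2) and the standard library are available. Lean on these libraries where they do the work, as an engineer would, in place of code of your own. Each camera call takes 0.05 s, during which the arm holds its last target. There are 200 camera calls.

## Working session

There is one attempt and no reset: what is moved stays moved. The work goes in short steps, Python scripts to look and compute and a tool call to move; the robot and the scene stay as the last step left them, time stands still between calls to the robot, and variables do not carry over. Pictures are saved under pics/ and viewed, at most 10 in all, crops included, and the job is handed in when it is done.

Besides the shell and the picture viewer there is one more tool, called by a JSON object that holds its "fn" and its "kwargs". arm_command: Moves the arm, as the interface text tells. Its arguments: {"type":"object","properties":{"xyz":{"type":"array"},"rot":{"type":"array"},"grip":{"type":"number"},"squeeze":{"type":"number"}},"required":["xyz","rot"]}

```bash
ls; mkdir -p pics; cat > h.py <<'E'
import numpy as np, cv2
from bench import r
def W(cam,p):
    T=np.array(r.camera_model(cam)["T"]); return (T@np.r_[p,1])[:3]
def pix(cam,P):
    m=r.camera_model(cam); T=np.array(m["T"]); q=np.linalg.inv(T)@np.r_[P,1]
    return np.array([m["cx"]+m["fx"]*q[0]/-q[2], m["cy"]-m["fy"]*q[1]/-q[2]])
def ray(cam,uv,z):
    m=r.camera_model(cam); T=np.array(m["T"])
    d=T[:3,:3]@np.array([(uv[0]-m["cx"])/m["fx"],-(uv[1]-m["cy"])/m["fy"],-1]); o=T[:3,3]
    return o+d*(z-o[2])/d[2]
def save(cam,name):
    im=r.camera(cam)[:,:,::-1].copy(); cv2.imwrite("pics/"+name+".png",im); return im
E
python3 - <<'E'
from h import *
for c in("scene","top"):
    save(c,c+"0"); m=r.camera_model(c); print(c,{k:(np.round(v,3).tolist()) for k,v in m.items()})
    for l in("spacer_hole","nest_hole","base_hole","base_top","pin","jack","spacer","nest","ramp","pin_stand"):
        print(l,[(round(d["conf"],2),W(c,d["at"]).round(3).tolist()) for d in r.spot_point(l,c)])
s=r.read_state();print(s["time"],s["ee_pos"],s["eef_rot"],s["width"])
a,b=cv2.imread("pics/scene0.png"),cv2.imread("pics/top0.png")
E
```

```text
pics
scene {'fx': 396.641, 'fy': 396.641, 'cx': 258.076, 'cy': 193.846, 'T': [[-0.326, -0.651, 0.685, 1.236], [0.945, -0.225, 0.236, 0.163], [0.0, 0.725, 0.689, 0.724], [0.0, 0.0, 0.0, 1.0]]}
spacer_hole [(0.86, [0.593, -0.158, 0.075]), (0.85, [0.437, -0.111, 0.014]), (0.67, [0.33, 0.1, 0.016]), (0.31, [0.581, 0.246, 0.092])]
nest_hole [(0.89, [0.61, -0.277, 0.079]), (0.79, [0.37, -0.328, 0.016]), (0.69, [0.687, -0.504, 0.015])]
base_hole [(0.82, [0.62, 0.237, 0.086])]
base_top [(0.91, [0.583, 0.246, 0.091])]
pin [(0.6, [0.621, 0.236, 0.087]), (0.52, [0.559, 0.021, 0.004])]
jack [(0.94, [0.573, 0.24, -0.001])]
spacer [(0.94, [0.569, -0.161, 0.045]), (0.93, [0.394, -0.098, -0.003]), (0.93, [0.368, 0.082, 0.0])]
nest [(0.87, [0.394, -0.291, -0.001]), (0.77, [0.665, -0.465, -0.004]), (0.59, [0.577, -0.282, 0.049])]
ramp [(0.63, [0.572, -0.224, -0.002])]
pin_stand [(0.69, [0.558, 0.019, 0.001])]
top {'fx': 417.996, 'fy': 417.996, 'cx': 256.224, 'cy': 189.276, 'T': [[-0.019, 0.992, -0.127, 0.466], [-1.0, -0.02, -0.003, -0.059], [-0.006, 0.127, 0.992, 1.072], [0.0, 0.0, 0.0, 1.0]]}
spacer_
[... 197 characters left out ...]
.015]), (0.44, [0.624, 0.233, 0.092])]
base_hole [(0.91, [0.625, 0.237, 0.091]), (0.75, [0.609, -0.277, 0.079])]
base_top [(0.77, [0.579, 0.241, 0.094])]
pin [(0.6, [0.558, 0.021, 0.005])]
jack [(0.64, [0.577, 0.247, -0.006])]
spacer [(0.97, [0.565, -0.158, 0.045]), (0.75, [0.782, 0.145, 0.001]), (0.72, [0.398, -0.101, -0.001]), (0.64, [0.365, 0.083, 0.003]), (0.5, [0.579, -0.279, 0.049])]
nest [(0.89, [0.665, -0.463, -0.002]), (0.87, [0.58, -0.279, 0.045]), (0.58, [0.391, -0.292, -0.003])]
ramp [(0.92, [0.571, -0.218, 0.002])]
pin_stand [(0.91, [0.559, 0.025, 0.001])]
1.1 [0.23518436 0.57909873 0.22260334] [ 1.91698878e-01  9.81453787e-01  6.58924869e-05 -2.13435145e-06] 0.08696950271170856
```

View pics/top0.png

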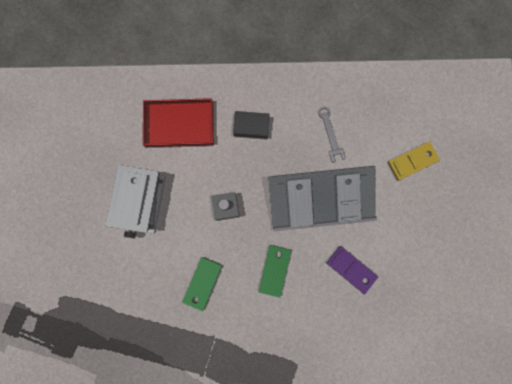

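View pics/scene0.png

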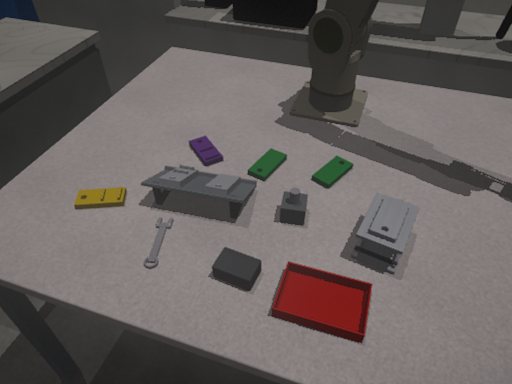

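The top view shows the spacer at about (300,203) and the nest at (348,197) on the ramp, with the jack at (135,200) and the pin stand at (225,206). Green, purple and yellow look-alikes lie elsewhere. Next I'll zoom in on both to refine the edges.

```bash
python3 - <<'E'
import cv2,numpy as np
b=cv2.imread("pics/top0.png");a=cv2.imread("pics/scene0.png")
def c(im,u,v,w,h,s):
    k=cv2.resize(im[v:v+h,u:u+w],None,fx=s,fy=s,interpolation=cv2.INTER_CUBIC)
    k=cv2.createCLAHE(2,(2,2)).apply(cv2.cvtColor(k,cv2.COLOR_BGR2GRAY))
    for i in range(0,w,10): cv2.putText(k,str(u+i),(i*s,8),0,.3,255); cv2.line(k,(i*s,10),(i*s,14),255)
    for i in range(0,h,10): cv2.putText(k,str(v+i),(0,i*s+4),0,.3,255)
    return k
A=np.hstack([c(b,100,155,66,90,6),c(a,350,185,66,90,6)])
B=np.hstack([c(b,262,160,120,75,6)])
cv2.imwrite("pics/jz.png",A);cv2.imwrite("pics/rz.png",B);print(A.shape,B.shape)
E
```

```text
(540, 792) (450, 720)
```

View pics/jz.png

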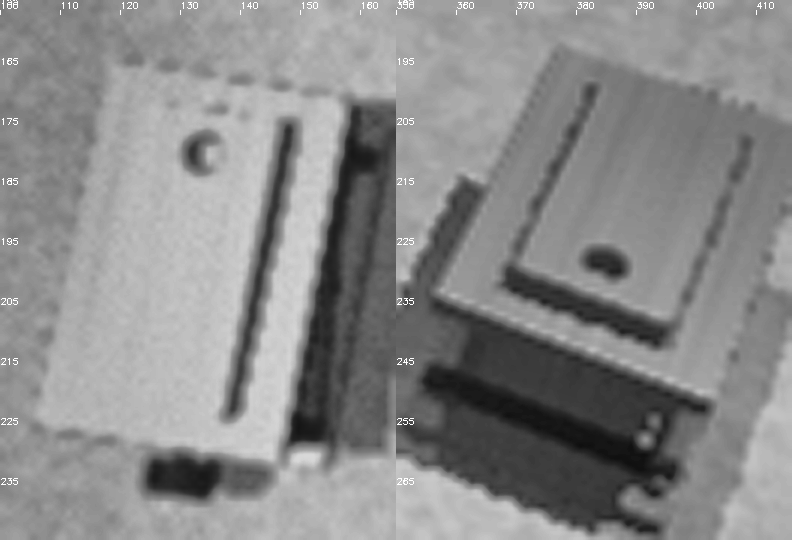

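View pics/rz.png

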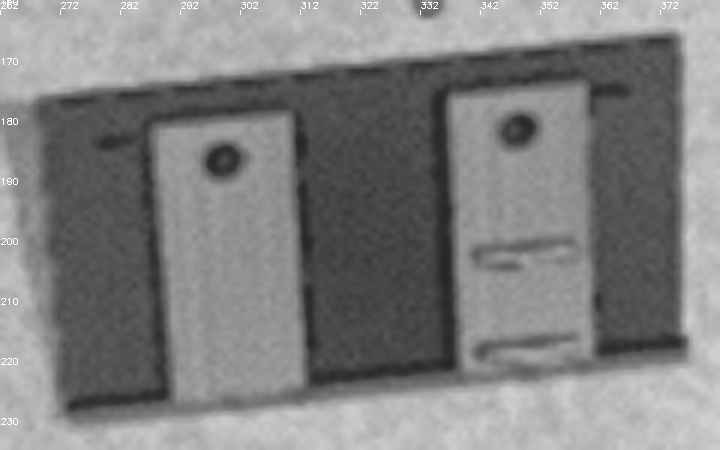

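The zoomed crops give the platform and plate corners and the holes (spacer hole about (299,187), nest hole about (348,182), base hole about (134,180)). I'll fit the poses to these.

```bash
cat > fit.py <<'E'
from h import *
from scipy.optimize import least_squares
from scipy.spatial.transform import Rotation as R
o=lambda l,u,v:[(x/6+u-.42,y/6+v-.42) for x,y in l]
def fit(obs,net,x0,tilt,zf=None):
    def res(p):
        Rm=R.from_euler("ZY",[p[3],-tilt]).as_matrix(); P=lambda q:Rm@q+p[:3]
        e=[(pix(c,P(np.array(q)))-uv)*w for c,q,uv,w in obs]
        e+=[(P(np.array(q))-a)/.004*.7 for q,a in net]
        if zf: e.append([(p[2]-zf)/.001])
        return np.concatenate(e)
    s=least_squares(res,x0,loss="soft_l1"); return s.x,res(s.x)
E
cat > f1.py <<'E'
from fit import *
X,Y=.06,.028
obs=[("top",q,uv,1) for q,uv in zip([(.075,.05,.08),(.075,-.05,.08),(-.075,-.05,.08),(-.075,.05,.08),(.042,0,.092)],o([(105,64),(352,98),(278,462),(38,428),(204,153)],100,155))]
obs+=[("scene",q,uv,1) for q,uv in zip([(.075,-.05,.08),(.075,.05,.08),(.06,-Y,.092),(.06,Y,.092),(.042,0,.092)],o([(40,293),(314,405),(119,265),(272,325),(209,262)],350,185))]
net=[((.042,0,.092),(.620,.237,.086)),((.042,0,.092),(.625,.237,.091)),((0,0,.092),(.583,.246,.091)),((0,0,.092),(.579,.241,.094)),((0,0,0),(.573,.24,0)),((0,0,0),(.577,.247,0))]
for ob in(obs,obs[:5],obs[5:]):
    p,e=fit(ob,net,[.58,.243,0,-.1],0,.00001); print("jack",p.round(4),e[:2*len(ob)].round(1))
def plate(n,cs,h,net):
    obs=[("top",q,uv,1) for q,uv in zip([(X,Y,.016),(X,-Y,.016),(.042,0,.016)],o(cs[:2]+[h],262,160))]
    obs+=[("top",q,uv,(0,1)) for q,uv in zip([(0,-Y,.016),(0,Y,.016)],o([],0,0))]
    p,e=fit(obs,net,[.57,-.2,.047,.08],np.radians(25),.048); print(n,p.round(4),e.round(1))
    for q in [(-X,Y,.016),(-X,-Y,.016)]:
        Rm=R.from_euler("ZY",[p[3],-np.radians(25)]).as_matrix(); print("low corner pred",pix("top",Rm@np.array(q)+p[:3]))
    print(" obs",o(cs[2:],262,160))
H=(.042,0,.016);O=(0,0,0)
plate("spacer",[(150,124),(292,111),(174,402),(306,385)],(223,161),[(H,(.593,-.158,.075)),(H,(.598,-.158,.081)),(O,(.569,-.161,.045)),(O,(.565,-.158,.045))])
plate("nest",[(446,95),(585,82),(460,372),(594,358)],(518,130),[(H,(.61,-.277,.079)),(H,(.61,-.279,.081)),(O,(.577,-.282,.049)),(O,(.58,-.279,.045))])
E
python3 f1.py
```

```text
jack [ 5.781e-01  2.419e-01 -1.000e-04 -1.763e-01] [ 0.5 -0.8 -0.1 -0.1  0.5  1.  -0.9 -0.   0.1  0.1 -0.4  0.2  0.9 -0.3
 -0.3  0.3  0.5  0.2  0.1  0.1]
jack [ 5.783e-01  2.422e-01 -2.000e-04 -1.681e-01] [ 0.1 -0.8 -0.4 -0.4  0.6  0.7 -0.8  0.1 -0.1  0. ]
jack [ 5.783e-01  2.433e-01 -1.000e-04 -2.037e-01] [-0.5 -0.3  0.4  0.  -0.3  0.   0.3  0.4  0.3  0.1]
spacer [ 0.567  -0.16    0.0478  0.0668] [ 0.1  0.  -0.2  0.2  0.   0.1  0.9  0.   0.9  0.   0.  -0.2 -0.3  0.2
  0.5  0.4 -0.4  0.5 -0.2]
low corner pred [289.4862858  226.76204445]
low corner pred [312.07422299 224.8075371 ]
 obs [(290.58, 226.58), (312.58, 223.7466666666667)]
nest [ 0.5773 -0.2792  0.0479  0.096 ] [ 0.1  0.   0.2 -0.5  0.1  0.  -0.3  0.1  0.2 -0.3  0.5 -0.2  0.1  0.5
 -0.2 -0.5 -0.   0.5 -0.1]
low corner pred [338.36859966 221.90840161]
low corner pred [360.83860285 219.29798129]
 obs [(338.24666666666667, 221.58), (360.58, 219.24666666666667)]
```

```bash
cat > mv.py <<'E'
from fit import *
def plan(pos,Rt):
    s=r.read_state(); R0=R.from_quat(s["eef_rot"])
    print("t",round(s["time"],2),"d",(pos-s["ee_pos"]).round(4),"rot",(R.from_matrix(Rt)*R0.inv()).as_rotvec().round(4))
def tool(yaw,tilt=0):
    return R.from_euler("ZY",[yaw,-tilt]).as_matrix()@np.diag([-1,1,-1])
E
python3 - <<'E'
from mv import *
t=np.radians(25)
for n,p in(("sp",[.567,-.16,.0478]),("ne",[.5773,-.2792,.0479])):
    Rt=tool(.083,t);nz=-Rt[:,2];print(n,nz)
    for h in(.1,.003): print((np.array(p)+h*nz-Rt[:,0]*-.001).round(4));plan(p+h*nz-Rt[:,0]*-.001,Rt)
E
```

```text
sp [-0.42116339 -0.03503705  0.90630779]
[ 0.524  -0.1636  0.138 ]
t 1.1 d [ 0.2888 -0.7427 -0.0846] rot [-0.0665 -0.4353  0.4612]
[ 0.5648 -0.1602  0.0501]
t 1.1 d [ 0.3296 -0.7393 -0.1725] rot [-0.0665 -0.4353  0.4612]
ne [-0.42116339 -0.03503705  0.90630779]
[ 0.5343 -0.2828  0.1381]
t 1.1 d [ 0.2991 -0.8619 -0.0845] rot [-0.0665 -0.4353  0.4612]
[ 0.5751 -0.2794  0.0502]
t 1.1 d [ 0.3399 -0.8585 -0.1724] rot [-0.0665 -0.4353  0.4612]
```

{"fn": "arm_command", "kwargs": {"xyz": [[0.22,-0.35,0],[0.22,-0.35,0],[0.22,-0.35,0],[0.22,-0.35,0],[0.22,-0.35,0],[0.22,-0.35,0],[0.22,-0.35,0],[0.22,-0.35,0],[0.22,-0.35,0],[0.289,-0.743,-0.085],[0.289,-0.743,-0.085],[0.289,-0.743,-0.085],[0.289,-0.743,-0.085],[0.289,-0.743,-0.085],[0.289,-0.743,-0.085],[0.289,-0.743,-0.085],[0.289,-0.743,-0.085],[0.289,-0.743,-0.085],[0.289,-0.743,-0.085],[0.289,-0.743,-0.085]], "rot": [[0,0,0],[0,0,0],[-0.0665,-0.4353,0.4612],[-0.0665,-0.4353,0.4612],[-0.0665,-0.4353,0.4612],[-0.0665,-0.4353,0.4612],[-0.0665,-0.4353,0.4612],[-0.0665,-0.4353,0.4612],[-0.0665,-0.4353,0.4612],[-0.0665,-0.4353,0.4612],[-0.0665,-0.4353,0.4612],[-0.0665,-0.4353,0.4612],[-0.0665,-0.4353,0.4612],[-0.0665,-0.4353,0.4612],[-0.0665,-0.4353,0.4612],[-0.0665,-0.4353,0.4612],[-0.0665,-0.4353,0.4612],[-0.0665,-0.4353,0.4612],[-0.0665,-0.4353,0.4612],[-0.0665,-0.4353,0.4612]], "grip": 1}}

```text
time: 2.77
ee_pos: [0.5241, -0.1682, 0.1375]
eef_rot: [-0.039, 0.975, 0.008, 0.217]
ft_force: [0.5, 1.2, -0.7]
width: 0.087
grip_force: 0.0
```

```bash
python3 - <<'E'
from mv import *
t=np.radians(25);Rt=tool(.083,t);nz=-Rt[:,2];p=np.array([.567,-.16,.0478])+.001*Rt[:,0]
plan(p+.1*nz,Rt);plan(p+.003*nz,Rt)
E
```

```text
t 2.77 d [-0.0001  0.0046  0.0005] rot [0.0004 0.0012 0.0036]
t 2.77 d [ 0.0408  0.008  -0.0874] rot [0.0004 0.0012 0.0036]
```

{"fn": "arm_command", "kwargs": {"xyz": [[0.0204,0.0017,-0.044],[0.0306,0.0025,-0.0659],[0.0408,0.0034,-0.0879],[0.0408,0.0034,-0.0879],[0.0408,0.0034,-0.0879],[0.0408,0.0034,-0.0879]], "rot": [[0,0,0],[0,0,0],[0,0,0],[0,0,0],[0,0,0],[0,0,0]]}}

```text
time: 3.27
ee_pos: [0.5614, -0.1566, 0.0593]
eef_rot: [-0.044, 0.975, 0.009, 0.216]
ft_force: [-0.2, -0.8, 0.9]
width: 0.0869
grip_force: 0.0
```

{"fn": "arm_command", "kwargs": {"xyz": [[0,0,0],[0,0,0],[0,0,0],[0,0,0],[0,0,0],[0,0,0],[0,0,0],[0,0,0]], "rot": [[0,0,0],[0,0,0],[0,0,0],[0,0,0],[0,0,0],[0,0,0],[0,0,0],[0,0,0]], "grip": 0, "squeeze": 40}}

```text
time: 3.93
ee_pos: [0.5617, -0.1584, 0.0637]
eef_rot: [-0.042, 0.975, 0.009, 0.218]
ft_force: [-14.1, -0.3, 25.3]
width: 0.042
grip_force: 14.3
```

```bash
python3 - <<'E'
from mv import *
t=np.radians(25);Rt=tool(.083,t);nz=-Rt[:,2];p=np.array([.567,-.16,.0478])+.001*Rt[:,0]
plan(p+.003*nz,Rt); s=r.read_state(); print(s["width"],s["ft_force"])
E
```

```text
t 3.93 d [ 0.0031 -0.0018 -0.0136] rot [ 0.0001  0.0039 -0.0032]
0.0420097574827229 [-14.13077531  -0.27752977  25.2593238 ]
```

{"fn": "arm_command", "kwargs": {"xyz": [[-0.003,0,0.006],[-0.003,0,0.006],[-0.003,0,0.006],[-0.003,0,0.006],[-0.003,0,0.006],[-0.003,0,0.006],[-0.003,0,0.006]], "rot": [[0,0,0],[0,0,0],[0,0,0],[0,0,0],[0,0,0],[0,0,0],[0,0,0]], "grip": 1}}

```text
time: 4.52
ee_pos: [0.5576, -0.1574, 0.0672]
eef_rot: [-0.043, 0.975, 0.009, 0.216]
ft_force: [1.2, 0.0, 0.2]
width: 0.0803
grip_force: 0.0
```

```bash
python3 - <<'E'
from mv import *
t=np.radians(25);Rt=tool(.083,t);nz=-Rt[:,2];p=np.array([.567,-.16,.0478])+.001*Rt[:,0]
plan(p+.003*nz,Rt); s=r.read_state(); print(s["width"],s["ft_force"])
im=save("top","g1"); k=cv2.resize(im[130:260,240:400],None,fx=5,fy=4.5,interpolation=2); 
im=save("scene","g1s"); k2=cv2.resize(im[130:230,120:280],None,fx=5,fy=5,interpolation=2)
cv2.imwrite("pics/g1z.png",cv2.resize(np.vstack([k,k2]),(430,585)))
plan(p+.003*nz,Rt)
E
```

```text
t 4.52 d [ 0.0073 -0.0027 -0.0171] rot [ 0.0009 -0.0001 -0.0044]
0.08034916625062236 [1.21692569 0.00256844 0.18144832]
t 4.62 d [ 0.0072 -0.0027 -0.0171] rot [ 0.0009 -0.0001 -0.0043]
```

View pics/g1z.png

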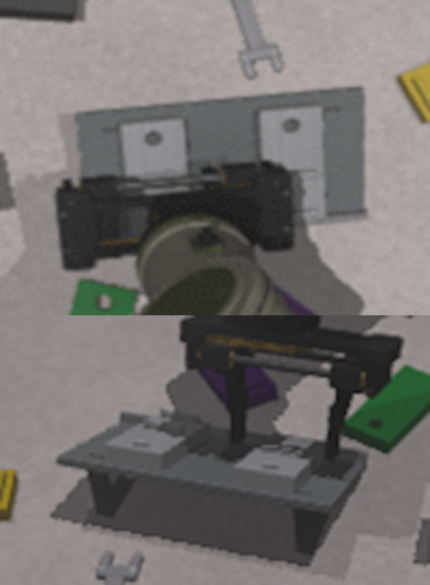

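The gripper straddles the spacer, which looks unmoved (hole at about (153,138) in the crop). The arm is about 11 mm too high, so I'll correct from the measured pose.

{"fn": "arm_command", "kwargs": {"xyz": [[0.0036,-0.0014,-0.0085],[0.0072,-0.0027,-0.0171],[0.0072,-0.0027,-0.0171],[0.0072,-0.0027,-0.0171],[0.0072,-0.0027,-0.0171]], "rot": [[0.0009,0,-0.0044],[0.0009,0,-0.0044],[0.0009,0,-0.0044],[0.0009,0,-0.0044],[0.0009,0,-0.0044]], "grip": 1}}

```text
time: 5.03
ee_pos: [0.5647, -0.1607, 0.0506]
eef_rot: [-0.04, 0.975, 0.009, 0.216]
ft_force: [0.8, -0.4, 0.5]
width: 0.0869
grip_force: 0.0
```

```bash
python3 - <<'E'
from mv import *
t=np.radians(25);Rt=tool(.083,t);nz=-Rt[:,2];p=np.array([.567,-.16,.0478])+.001*Rt[:,0]
plan(p+.003*nz,Rt)
s=r.read_state();print(s["joint_vel"].round(3) if hasattr(s["joint_vel"],"round") else s["joint_vel"])
E
```

```text
t 5.03 d [ 0.0001  0.0005 -0.0005] rot [0.0001 0.0002 0.0009]
[-0.016 -0.005  0.011  0.001 -0.002 -0.002  0.002]
```

{"fn": "arm_command", "kwargs": {"xyz": [[0,0,0],[0,0,0],[0,0,0],[0,0,0],[0,0,0],[0,0,0],[0,0,0],[0,0,0]], "rot": [[0,0,0],[0,0,0],[0,0,0],[0,0,0],[0,0,0],[0,0,0],[0,0,0],[0,0,0]], "grip": 0, "squeeze": 40}}

```text
time: 5.7
ee_pos: [0.565, -0.1596, 0.0504]
eef_rot: [-0.041, 0.975, 0.009, 0.216]
ft_force: [-0.6, 3.5, 3.7]
width: 0.0555
grip_force: 40.0
```

```bash
python3 - <<'E'
from mv import *
t=np.radians(25);Rt=tool(.083,t);p=np.array([.567,-.16,.0478])
s=r.read_state();print("tcp in plate",(R.from_euler("ZY",[.083,-t]).inv().apply(s["ee_pos"]-p)).round(4))
Rj=tool(-.178)
plan(np.array([.5645,-.155,.16]),Rt); plan(np.array([.578,.242,.16]),Rj)
E
```

```text
tcp in plate [-0.0007  0.0006  0.0032]
t 5.7 d [-0.0005  0.0046  0.1096] rot [-0.0008  0.0003 -0.0006]
t 5.7 d [0.013  0.4016 0.1096] rot [ 0.0199  0.4374 -0.2573]
```

{"fn": "arm_command", "kwargs": {"xyz": [[0,0,0.02],[0,0,0.05],[0,0,0.08],[0,0.005,0.11],[0.001,0.03,0.12],[0.002,0.06,0.12],[0.003,0.095,0.12],[0.004,0.13,0.12],[0.005,0.165,0.12],[0.006,0.2,0.12],[0.007,0.235,0.12],[0.009,0.27,0.12],[0.01,0.305,0.12],[0.011,0.335,0.12],[0.012,0.36,0.12],[0.013,0.38,0.12],[0.013,0.395,0.115],[0.013,0.4016,0.1096],[0.013,0.4016,0.1096],[0.013,0.4016,0.1096]], "rot": [[0,0,0],[0,0,0],[0,0,0],[0,0,0],[0.002,0.0437,-0.0257],[0.004,0.0875,-0.0515],[0.006,0.131,-0.077],[0.008,0.175,-0.103],[0.01,0.219,-0.1287],[0.012,0.262,-0.154],[0.014,0.306,-0.18],[0.016,0.35,-0.206],[0.018,0.394,-0.2316],[0.0199,0.4374,-0.2573],[0.0199,0.4374,-0.2573],[0.0199,0.4374,-0.2573],[0.0199,0.4374,-0.2573],[0.0199,0.4374,-0.2573],[0.0199,0.4374,-0.2573],[0.0199,0.4374,-0.2573]]}}

```text
time: 7.37
ee_pos: [0.5776, 0.2399, 0.1592]
eef_rot: [0.09, 0.996, -0.001, -0.0]
ft_force: [-0.7, -1.2, -2.9]
width: 0.0559
grip_force: 40.0
```

```bash
python3 - <<'E'
from mv import *
s=r.read_state();print(s["width"],s["ft_force"])
save("scene","h1s");save("top","h1t")
Rj=tool(-.178); x=R.from_euler("Z",-.178).apply([1,0,0])
for z in(.110,.097): plan(np.array([.578,.242,0])-.0007*x+[0,0,z],Rj)
print(r.spot_point("spacer_hole","scene"),[W("scene",d["at"]) for d in r.spot_point("spacer_hole","scene")])
a=cv2.imread("pics/h1s.png")[120:270,320:450];b=cv2.imread("pics/h1t.png")[130:280,80:210]
cv2.imwrite("pics/h1z.png",cv2.resize(np.hstack([a,b]),(780,450),interpolation=2))
E
```

```text
0.055865638161358436 [-0.71702902 -1.17622442 -2.90277893]
t 7.47 d [-0.0009  0.0028 -0.0501] rot [0.0014 0.     0.0027]
t 7.47 d [-0.0009  0.0028 -0.0631] rot [0.0014 0.     0.0027]
[{'at': [0.0018, 0.0688, -1.1032], 'conf': 0.9}, {'at': [0.264, -0.0123, -0.7917], 'conf': 0.87}, {'at': [0.2389, 0.0911, -1.1229], 'conf': 0.74}] [array([ 0.43403625, -0.11106122,  0.01405167]), array([0.61491783, 0.22859389, 0.16985464]), array([0.32874659, 0.10343556, 0.01669972])]
```

View pics/h1z.png

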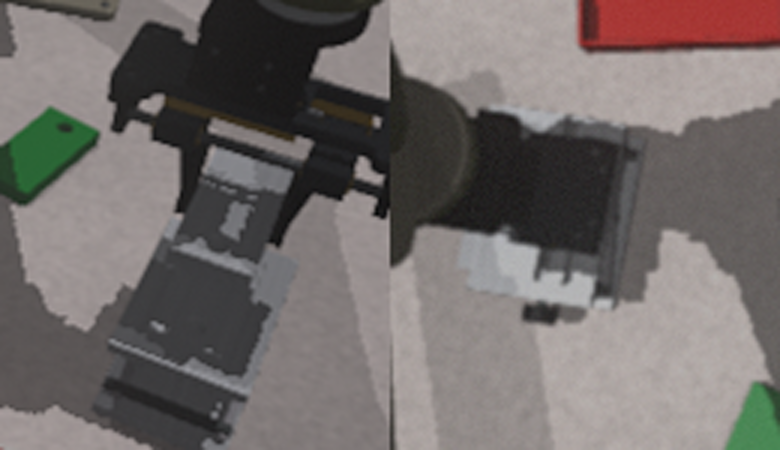

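The spacer is held level above the jack, with its far end hidden in the gripper's shadow. I'll lower it until it makes contact.

{"fn": "arm_command", "kwargs": {"xyz": [[0,0.001,-0.015],[-0.0005,0.002,-0.03],[-0.0009,0.0028,-0.045],[-0.0009,0.0028,-0.055],[-0.0009,0.0028,-0.0605],[-0.0009,0.0028,-0.0605],[-0.0009,0.0028,-0.0605],[-0.0009,0.0028,-0.0605],[-0.0009,0.0028,-0.0605]], "rot": [[0.0014,0,0.0027],[0.0014,0,0.0027],[0.0014,0,0.0027],[0.0014,0,0.0027],[0.0014,0,0.0027],[0.0014,0,0.0027],[0.0014,0,0.0027],[0.0014,0,0.0027],[0.0014,0,0.0027]]}}

```text
time: 8.32
ee_pos: [0.5775, 0.2442, 0.1003]
eef_rot: [0.088, 0.996, 0.001, 0.0]
ft_force: [-0.4, -0.6, -2.7]
width: 0.0551
grip_force: 40.0
```

```bash
python3 - <<'E'
from mv import *
Rj=tool(-.178); x=R.from_euler("Z",-.178).apply([1,0,0])
plan(np.array([.578,.242,0])-.0007*x+[0,0,.0955],Rj)
E
```

```text
t 8.32 d [-0.0002 -0.0021 -0.0048] rot [-0.0011  0.001  -0.0022]
```

{"fn": "arm_command", "kwargs": {"xyz": [[-0.0002,-0.0015,-0.003],[-0.0002,-0.0015,-0.0035],[-0.0002,-0.0015,-0.0035],[-0.0002,-0.0015,-0.0035],[-0.0002,-0.0015,-0.0035],[-0.0002,-0.0015,-0.0035]], "rot": [[-0.0005,0.0005,-0.001],[-0.0005,0.0005,-0.001],[-0.0005,0.0005,-0.001],[-0.0005,0.0005,-0.001],[-0.0005,0.0005,-0.001],[-0.0005,0.0005,-0.001]]}}

```text
time: 8.82
ee_pos: [0.5768, 0.2427, 0.096]
eef_rot: [0.088, 0.996, 0.0, -0.0]
ft_force: [0.1, -0.6, -2.9]
width: 0.0559
grip_force: 40.0
```

```bash
python3 - <<'E'
from mv import *
Rj=tool(-.178); x=R.from_euler("Z",-.178).apply([1,0,0])
plan(np.array([.578,.242,0])-.0007*x+[0,0,.0955],Rj)
E
```

```text
t 8.82 d [ 0.0005 -0.0006 -0.0005] rot [-0.0001 -0.0006 -0.0013]
```

{"fn": "arm_command", "kwargs": {"xyz": [[0.0005,-0.0006,-0.001],[0.0005,-0.0006,-0.0018],[0.0005,-0.0006,-0.0018],[0.0005,-0.0006,-0.0018],[0.0005,-0.0006,-0.0018]], "rot": [[0,0,-0.001],[0,0,-0.001],[0,0,-0.001],[0,0,-0.001],[0,0,-0.001]]}}

```text
time: 9.23
ee_pos: [0.5773, 0.2423, 0.095]
eef_rot: [0.089, 0.996, 0.0, -0.0]
ft_force: [-4.6, -0.5, 6.6]
width: 0.0556
grip_force: 40.0
```

{"fn": "arm_command", "kwargs": {"xyz": [[0,0,0.001],[0,0,0.001],[0,0,0.001],[0,0,0.001],[0,0,0.001],[0,0,0.02],[0,0,0.05],[0,0,0.08],[-0.003,-0.03,0.085],[-0.006,-0.07,0.085],[-0.01,-0.11,0.085],[-0.013,-0.15,0.085],[-0.016,-0.19,0.085],[-0.02,-0.23,0.085],[-0.024,-0.27,0.085],[-0.027,-0.31,0.085],[-0.031,-0.35,0.085],[-0.034,-0.39,0.085],[-0.037,-0.43,0.085],[-0.039,-0.46,0.075]], "rot": [[0,0,0],[0,0,0],[0,0,0],[0,0,0],[0,0,0],[0,0,0],[0,0,0],[0,0,0],[-0.001,-0.03,0.018],[-0.003,-0.07,0.041],[-0.005,-0.11,0.065],[-0.007,-0.15,0.088],[-0.009,-0.19,0.112],[-0.011,-0.23,0.135],[-0.013,-0.27,0.159],[-0.014,-0.31,0.182],[-0.016,-0.35,0.206],[-0.018,-0.39,0.23],[-0.019,-0.42,0.247],[-0.02,-0.4374,0.2573]], "grip": 1}}

```text
time: 10.9
ee_pos: [0.5375, -0.219, 0.171]
eef_rot: [-0.038, 0.975, 0.01, 0.217]
ft_force: [2.1, 1.2, -1.3]
width: 0.0871
grip_force: 0.0
```

```bash
python3 - <<'E'
from mv import *
T=save("top","p1t");S=save("scene","p1s")
t=np.radians(25);Rt=tool(.09,t);nz=-Rt[:,2];p=np.array([.5773,-.2792,.0479])+.001*Rt[:,0]
plan(p+.06*nz,Rt);plan(p+.003*nz,Rt)
for c in("top","scene"):
  for l in("spacer","spacer_hole","base_hole","base_top"): print(c,l,[(round(d["conf"],2),W(c,d["at"]).round(3).tolist()) for d in r.spot_point(l,c) if W(c,d["at"])[1]>.2])
def c(im,u,v,w,h,s):
    k=cv2.resize(im[v:v+h,u:u+w],None,fx=s,fy=s,interpolation=cv2.INTER_CUBIC)
    return cv2.createCLAHE(2,(2,2)).apply(cv2.cvtColor(k,cv2.COLOR_BGR2GRAY))
cv2.imwrite("pics/p1z.png",np.hstack([c(T,100,155,66,90,6),c(S,350,185,66,90,6)]))
E
```

```text
t 11.0 d [ 0.015  -0.0609 -0.0674] rot [-0.0019 -0.0023  0.0148]
t 11.0 d [ 0.039  -0.0587 -0.119 ] rot [-0.0019 -0.0023  0.0148]
top spacer [(0.83, [0.577, 0.243, 0.087])]
top spacer_hole [(0.56, [0.618, 0.235, 0.107])]
top base_hole [(0.62, [0.624, 0.233, 0.092])]
top base_top [(0.68, [0.578, 0.244, 0.09])]
scene spacer [(0.58, [0.578, 0.24, 0.09])]
scene spacer_hole [(0.71, [0.581, 0.241, 0.093]), (0.6, [0.611, 0.234, 0.106])]
scene base_hole [(0.92, [0.62, 0.237, 0.09])]
scene base_top [(0.91, [0.578, 0.246, 0.093])]
```

View pics/p1z.png

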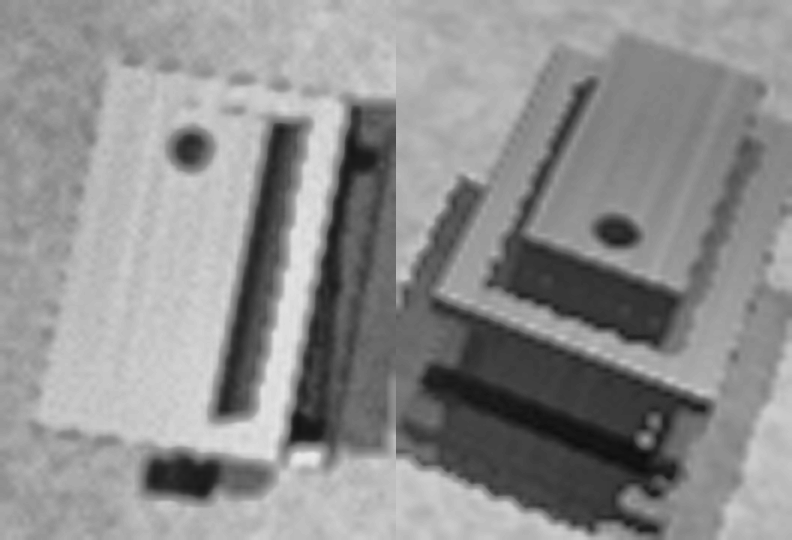

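The spacer sits on the base. Its front corners are at scene crop (523,237) and (682,296), with the hole at (617,231) there and (190,149) in the top crop. I'll now measure its offset from the base.

```bash
cat > off.py <<'E'
from fit import *
def J(c,uv,z):
    return R.from_euler("Z",.178).apply(ray(c,uv,z)-[.578,.242,0])[:2]*1000
def sh(name,c,pts,uv0,z):
    for q in o(pts,*uv0): print(name,c,J(c,q,z).round(1))
E
python3 - <<'E'
from off import *
sh("base","scene",[(119,265),(272,325),(209,262)],(350,185),.092)
sh("spacer","scene",[(127,237),(286,296),(221,231)],(350,185),.108)
sh("base","top",[(204,153)],(100,155),.092)
sh("spacer","top",[(190,149)],(100,155),.108)
sh("platform","top",[(105,64),(352,98),(278,462),(38,428)],(100,155),.08)
E
```

```text
base scene [ 59.  -27.6]
base scene [60.  26.9]
base scene [42.1 -0.3]
spacer scene [ 60.3 -27.5]
spacer scene [60.2 27.9]
spacer scene [41.6  0.2]
base top [42.3  0.3]
spacer top [41.4  0.9]
platform top [72.8 50.7]
platform top [ 74.8 -50.2]
platform top [-72.8 -48.7]
platform top [-74.7  47.7]
```

Aligned to within about 1 mm. Next, the nest.

{"fn": "arm_command", "kwargs": {"xyz": [[0.005,-0.02,-0.02],[0.01,-0.04,-0.04],[0.015,-0.055,-0.055],[0.015,-0.061,-0.067],[0.015,-0.061,-0.067],[0.015,-0.061,-0.067],[0.015,-0.061,-0.067],[0.015,-0.061,-0.067]], "rot": [[0,0,0.01],[-0.001,-0.002,0.014],[-0.001,-0.002,0.014],[-0.001,-0.002,0.014],[-0.001,-0.002,0.014],[-0.001,-0.002,0.014],[-0.001,-0.002,0.014],[-0.001,-0.002,0.014]]}}

```text
time: 12.07
ee_pos: [0.5533, -0.2716, 0.1073]
eef_rot: [-0.049, 0.976, 0.009, 0.214]
ft_force: [0.2, -0.2, -0.8]
width: 0.0872
grip_force: 0.0
```

```bash
python3 - <<'E'
from mv import *
t=np.radians(25);Rt=tool(.09,t);nz=-Rt[:,2];p=np.array([.5773,-.2792,.0479])+.001*Rt[:,0]
plan(p+.003*nz,Rt); print(r.read_state()["joint_vel"])
E
```

```text
t 12.07 d [ 0.0219 -0.0078 -0.0571] rot [ 0.0048 -0.0042 -0.0094]
[ 1.54755479  0.23084235 -1.48013158 -0.1005414  -0.11465447 -0.16734
  0.21018697]
```

{"fn": "arm_command", "kwargs": {"xyz": [[0,0,0],[0,0,0],[0,0,0],[0,0,0],[0,0,0]], "rot": [[0,0,0],[0,0,0],[0,0,0],[0,0,0],[0,0,0]]}}

```text
time: 12.48
ee_pos: [0.5537, -0.2708, 0.1088]
eef_rot: [-0.05, 0.975, 0.008, 0.215]
ft_force: [0.3, 0.1, 0.5]
width: 0.0871
grip_force: 0.0
```

```bash
python3 - <<'E'
from mv import *
t=np.radians(25);Rt=tool(.09,t);nz=-Rt[:,2];p=np.array([.5773,-.2792,.0479])+.001*Rt[:,0]
plan(p+.003*nz,Rt); s=r.read_state(); print(s["joint_vel"],s["joint_positions"])
E
```

```text
t 12.48 d [ 0.0215 -0.0086 -0.0586] rot [ 0.006  -0.0031 -0.0106]
[ 0.00940752  0.00086621 -0.01045663  0.00025701 -0.00097921 -0.00149033
  0.00162109] [ 0.05715337  0.19941341  0.50682022  1.98704588 -0.55624165  0.69416112
  2.59278373]
```

Joint 7 is at its limit, which explains the shortfall. I'll use the half-turn grasp instead.

{"fn": "arm_command", "kwargs": {"xyz": [[-0.01,0,0.03],[-0.01,0,0.03],[-0.01,0,0.03],[-0.01,0,0.03],[-0.01,0,0.03],[-0.01,0,0.03],[-0.01,0,0.03],[-0.01,0,0.03],[-0.01,0,0.03],[-0.01,0,0.03],[-0.01,0,0.03],[-0.01,0,0.03],[-0.01,0,0.03],[-0.01,0,0.03],[-0.01,0,0.03],[-0.01,0,0.03],[-0.01,0,0.03],[-0.01,0,0.03],[-0.01,0,0.03],[-0.01,0,0.03]], "rot": [[0.05,0.004,-0.11],[0.1,0.008,-0.217],[0.15,0.012,-0.326],[0.2,0.017,-0.435],[0.252,0.021,-0.544],[0.303,0.025,-0.652],[0.353,0.029,-0.761],[0.404,0.034,-0.87],[0.454,0.038,-0.979],[0.505,0.042,-1.087],[0.555,0.046,-1.196],[0.606,0.05,-1.305],[0.656,0.055,-1.414],[0.707,0.059,-1.522],[0.757,0.063,-1.631],[0.808,0.067,-1.74],[0.858,0.071,-1.849],[0.909,0.076,-1.957],[0.96,0.08,-2.066],[1.01,0.084,-2.175]]}}

```text
time: 14.15
ee_pos: [0.5434, -0.271, 0.1385]
eef_rot: [0.891, 0.397, 0.207, 0.071]
ft_force: [-0.2, 0.0, 0.1]
width: 0.0869
grip_force: 0.0
```

```bash
python3 - <<'E'
from mv import *
t=np.radians(25);Rt=tool(.09,t)@np.diag([-1,-1,1]);nz=-Rt[:,2];p=np.array([.5773,-.2792,.0479])-.001*Rt[:,0]
plan(p+.06*nz,Rt); s=r.read_state(); print(s["joint_vel"].round(2),s["joint_positions"].round(2))
E
```

```text
t 14.15 d [ 0.0077 -0.0106 -0.0367] rot [ 0.3163  0.0327 -0.6766]
[-0.17  0.01  0.18  0.01 -0.03  0.   -1.41] [-0.2   0.15  0.8   2.   -0.56  0.76  0.19]
```

{"fn": "arm_command", "kwargs": {"xyz": [[0,-0.005,0],[0.003,-0.0106,-0.01],[0.0077,-0.0106,-0.0367],[0.0077,-0.0106,-0.0367],[0.0077,-0.0106,-0.0367],[0.0077,-0.0106,-0.0367],[0.0077,-0.0106,-0.0367],[0.0077,-0.0106,-0.0367],[0.0077,-0.0106,-0.0367],[0.0077,-0.0106,-0.0367],[0.0077,-0.0106,-0.0367],[0.0077,-0.0106,-0.0367]], "rot": [[0.05,0.005,-0.11],[0.1,0.01,-0.22],[0.15,0.016,-0.33],[0.2,0.021,-0.44],[0.25,0.027,-0.55],[0.3163,0.0327,-0.6766],[0.3163,0.0327,-0.6766],[0.3163,0.0327,-0.6766],[0.3163,0.0327,-0.6766],[0.3163,0.0327,-0.6766],[0.3163,0.0327,-0.6766],[0.3163,0.0327,-0.6766]]}}

```text
time: 15.15
ee_pos: [0.5505, -0.2828, 0.1015]
eef_rot: [0.975, 0.046, 0.216, -0.009]
ft_force: [-0.1, 0.7, 0.4]
width: 0.0871
grip_force: 0.0
```

```bash
python3 - <<'E'
from mv import *
t=np.radians(25);Rt=tool(.09,t)@np.diag([-1,-1,1]);nz=-Rt[:,2];p=np.array([.5773,-.2792,.0479])-.001*Rt[:,0]
plan(p+.003*nz,Rt); s=r.read_state(); print(s["joint_vel"].round(2),s["joint_positions"].round(2))
E
```

```text
t 15.15 d [ 0.0247  0.0034 -0.0513] rot [ 0.0024 -0.0006 -0.0046]
[ 0.    0.    0.   -0.   -0.   -0.   -0.01] [-0.22  0.28  0.87  2.   -0.75  0.75 -0.38]
```

{"fn": "arm_command", "kwargs": {"xyz": [[0.0082,0.0011,-0.0171],[0.0165,0.0023,-0.0342],[0.022,0.003,-0.0457],[0.0247,0.0034,-0.0513],[0.0247,0.0034,-0.0513],[0.0247,0.0034,-0.0513],[0.0247,0.0034,-0.0513]], "rot": [[0.002,-0.0006,-0.0046],[0.002,-0.0006,-0.0046],[0.002,-0.0006,-0.0046],[0.002,-0.0006,-0.0046],[0.002,-0.0006,-0.0046],[0.002,-0.0006,-0.0046],[0.002,-0.0006,-0.0046]]}}

```text
time: 15.73
ee_pos: [0.5751, -0.28, 0.0509]
eef_rot: [0.975, 0.043, 0.216, -0.009]
ft_force: [0.6, -1.1, 0.1]
width: 0.0873
grip_force: 0.0
```

```bash
python3 - <<'E'
from mv import *
t=np.radians(25);Rt=tool(.09,t)@np.diag([-1,-1,1]);nz=-Rt[:,2];p=np.array([.5773,-.2792,.0479])-.001*Rt[:,0]
plan(p+.003*nz,Rt); s=r.read_state(); print(s["joint_vel"].round(2))
E
```

```text
t 15.73 d [ 0.      0.0006 -0.0007] rot [0.0003 0.0005 0.0015]
[-0.   -0.01  0.    0.   -0.    0.    0.  ]
```

{"fn": "arm_command", "kwargs": {"xyz": [[0,0,0],[0,0,0],[0,0,0],[0,0,0],[0,0,0],[0,0,0],[0,0,0],[0,0,0]], "rot": [[0,0,0],[0,0,0],[0,0,0],[0,0,0],[0,0,0],[0,0,0],[0,0,0],[0,0,0]], "grip": 0, "squeeze": 40}}

```text
time: 16.4
ee_pos: [0.5751, -0.2796, 0.0501]
eef_rot: [0.975, 0.043, 0.216, -0.01]
ft_force: [-1.0, -0.3, 0.9]
width: 0.0558
grip_force: 40.0
```

```bash
python3 - <<'E'
from mv import *
t=np.radians(25);p=np.array([.5773,-.2792,.0479])
s=r.read_state();print("tcp in plate",(R.from_euler("ZY",[.09,-t]).inv().apply(s["ee_pos"]-p)).round(4))
plan(np.array([.578,.242,.18]),tool(-.178)@np.diag([-1,-1,1]))
E
```

```text
tcp in plate [-0.0011 -0.0002  0.0029]
t 16.4 d [0.0029 0.5216 0.1299] rot [ 0.0195  0.4369 -0.2625]
```

{"fn": "arm_command", "kwargs": {"xyz": [[0,0,0.02],[0,0,0.05],[0,0,0.09],[0,0.01,0.12],[0,0.04,0.13],[0,0.075,0.13],[0,0.11,0.13],[0,0.145,0.13],[0,0.18,0.13],[0.001,0.215,0.13],[0.001,0.25,0.13],[0.001,0.285,0.13],[0.001,0.32,0.13],[0.002,0.355,0.13],[0.002,0.39,0.13],[0.002,0.425,0.13],[0.0029,0.455,0.13],[0.0029,0.48,0.13],[0.0029,0.5,0.13],[0.0029,0.512,0.13]], "rot": [[0,0,0],[0,0,0],[0,0,0],[0,0,0],[0.0016,0.036,-0.022],[0.0032,0.073,-0.044],[0.005,0.109,-0.066],[0.0065,0.146,-0.0875],[0.008,0.182,-0.109],[0.01,0.218,-0.131],[0.011,0.255,-0.153],[0.013,0.291,-0.175],[0.0146,0.328,-0.197],[0.016,0.364,-0.219],[0.018,0.4,-0.24],[0.0195,0.4369,-0.2625],[0.0195,0.4369,-0.2625],[0.0195,0.4369,-0.2625],[0.0195,0.4369,-0.2625],[0.0195,0.4369,-0.2625]]}}

```text
time: 18.07
ee_pos: [0.577, 0.2358, 0.1789]
eef_rot: [0.996, -0.087, -0.001, 0.0]
ft_force: [0.3, 0.2, -4.7]
width: 0.0558
grip_force: 40.0
```

{"fn": "arm_command", "kwargs": {"xyz": [[0,0.0096,-0.01],[0,0.0096,-0.025],[0,0.0096,-0.035],[0,0.0096,-0.04],[0,0.0096,-0.04],[0,0.0096,-0.04],[0,0.0096,-0.04]], "rot": [[0,0,0],[0,0,0],[0,0,0],[0,0,0],[0,0,0],[0,0,0],[0,0,0]]}}

```text
time: 18.65
ee_pos: [0.5786, 0.2416, 0.1407]
eef_rot: [0.996, -0.089, 0.0, -0.0]
ft_force: [0.3, 0.1, -3.0]
width: 0.0558
grip_force: 40.0
```

```bash
python3 - <<'E'
from mv import *
s=r.read_state();print(s["width"],s["ft_force"],s["joint_positions"].round(2))
x,y,_=R.from_euler("Z",-.178).as_matrix().T
plan(np.array([.578,.242,0])-.0011*x-.0002*y+.0003*y+[0,0,.1125],tool(-.178)@np.diag([-1,-1,1]))
E
```

```text
0.055794450090134125 [ 0.34727877  0.08830524 -2.9844831 ] [-1.04  0.48  0.76  1.59 -0.35  1.21 -1.96]
t 18.65 d [-0.0016  0.0007 -0.0282] rot [-0.0005  0.0009  0.001 ]
```

{"fn": "arm_command", "kwargs": {"xyz": [[-0.001,0.0007,-0.01],[-0.0016,0.0007,-0.018],[-0.0016,0.0007,-0.024],[-0.0016,0.0007,-0.0275],[-0.0016,0.0007,-0.0275],[-0.0016,0.0007,-0.0275],[-0.0016,0.0007,-0.0275]], "rot": [[-0.0005,0.0009,0.001],[-0.0005,0.0009,0.001],[-0.0005,0.0009,0.001],[-0.0005,0.0009,0.001],[-0.0005,0.0009,0.001],[-0.0005,0.0009,0.001],[-0.0005,0.0009,0.001]]}}

```text
time: 19.23
ee_pos: [0.5766, 0.2428, 0.1127]
eef_rot: [0.996, -0.088, -0.0, 0.0]
ft_force: [-0.6, -0.1, -3.2]
width: 0.0557
grip_force: 40.0
```

```bash
python3 - <<'E'
from mv import *
x,y,_=R.from_euler("Z",-.178).as_matrix().T
plan(np.array([.578,.242,0])-.0011*x+.0001*y+[0,0,.1105],tool(-.178)@np.diag([-1,-1,1]))
E
```

```text
t 19.23 d [ 0.0004 -0.0005 -0.0022] rot [ 0.0003 -0.0007 -0.001 ]
```

{"fn": "arm_command", "kwargs": {"xyz": [[0.0004,-0.0005,0],[0.0004,-0.0005,-0.0012],[0.0004,-0.0005,-0.0024],[0.0004,-0.0005,-0.0024],[0.0004,-0.0005,-0.0024],[0.0004,-0.0005,-0.0024]], "rot": [[0.0003,-0.0007,-0.001],[0.0003,-0.0007,-0.001],[0.0003,-0.0007,-0.001],[0.0003,-0.0007,-0.001],[0.0003,-0.0007,-0.001],[0.0003,-0.0007,-0.001]]}}

```text
time: 19.73
ee_pos: [0.5771, 0.2423, 0.1108]
eef_rot: [0.996, -0.089, 0.0, -0.0]
ft_force: [-3.6, -1.5, 6.1]
width: 0.0555
grip_force: 40.0
```

{"fn": "arm_command", "kwargs": {"xyz": [[0,0,0.001],[0,0,0.001],[0,0,0.001],[0,0,0.001],[0,0,0.001],[0,0,0.02],[0,0,0.05],[0,0,0.08],[-0.001,-0.02,0.085],[-0.005,-0.05,0.085],[-0.008,-0.085,0.08],[-0.011,-0.12,0.07],[-0.014,-0.155,0.06],[-0.017,-0.185,0.05],[-0.019,-0.205,0.04],[-0.019,-0.215,0.04],[-0.019,-0.221,0.04],[-0.019,-0.221,0.04],[-0.019,-0.221,0.04]], "rot": [[0,0,0],[0,0,0],[0,0,0],[0,0,0],[0,0,0],[0,0,0],[0,0,0],[0,0,0],[0,0,0],[0,0,0],[0,0,0],[0,0,0],[0,0,0],[0,0,0],[0,0,0],[0,0,0],[0,0,0],[0,0,0],[0,0,0]], "grip": 1}}

```text
time: 21.32
ee_pos: [0.5584, 0.0227, 0.1506]
eef_rot: [0.996, -0.088, 0.0, -0.0]
ft_force: [-0.6, -0.2, 0.8]
width: 0.087
grip_force: 0.0
```

```bash
python3 - <<'E'
from mv import *
T=save("top","p2t");S=save("scene","p2s")
for c in("top","scene"):
  for l in("nest_hole","nest"): print(c,l,[(round(d["conf"],2),W(c,d["at"]).round(3).tolist()) for d in r.spot_point(l,c) if W(c,d["at"])[1]>.15])
def c(im,u,v,w,h,s):
    k=cv2.resize(im[v:v+h,u:u+w],None,fx=s,fy=s,interpolation=cv2.INTER_CUBIC)
    return cv2.createCLAHE(2,(2,2)).apply(cv2.cvtColor(k,cv2.COLOR_BGR2GRAY))
T0=cv2.imread("pics/top0.png");S0=cv2.imread("pics/scene0.png")
k=np.vstack([c(T0,205,183,40,40,7),c(S0,275,180,40,40,7)])
cv2.imwrite("pics/p2z.png",np.hstack([c(T,100,155,43,90,6),c(S,360,185,43,90,6),cv2.resize(k,(270,540))]))
plan(np.array([.558,.022,.15]),tool(-.178)@np.diag([-1,-1,1]))
E
```

```text
top nest_hole []
top nest [(0.78, [0.58, 0.243, 0.108]), (0.42, [0.62, 0.235, 0.123])]
scene nest_hole [(0.56, [0.621, 0.237, 0.122])]
scene nest [(0.97, [0.579, 0.239, 0.109])]
t 21.62 d [ 0.     -0.0002 -0.0002] rot [ 0.     -0.0001 -0.0013]
```

View pics/p2z.png

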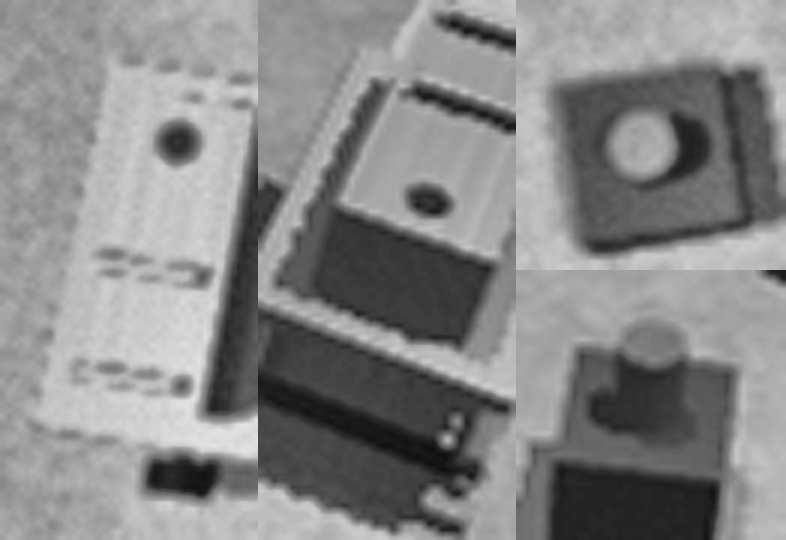

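The nest is seated with its hole dark at (178,142) in the top crop. Now its offsets and the pin head position.

```bash
python3 - <<'E'
from off import *
sh("nest","scene",[(77,207),(239,266),(170,201)],(360,185),.124)
sh("nest","top",[(178,142)],(100,155),.124)
print(ray("top",(205+127/6.75-.42,183+148/6.75-.42),.084),ray("scene",(275+139/6.75-.42,180+72/6.75-.42),.084))
E
```

```text
nest scene [ 60.8 -27.1]
nest scene [60.5 28.5]
nest scene [42.4 -0. ]
nest top [41.7  0.7]
[0.55807195 0.02262167 0.084     ] [0.55837791 0.02269331 0.084     ]
```

{"fn": "arm_command", "kwargs": {"xyz": [[0,0.0005,-0.03],[0,0.0005,-0.06],[0,0.0005,-0.08],[0,0.0005,-0.09],[0,0.0005,-0.093],[0,0.0005,-0.093],[0,0.0005,-0.093],[0,0.0005,-0.093],[0,0.0005,-0.093]], "rot": [[0,0,0],[0,0,0],[0,0,0],[0,0,0],[0,0,0],[0,0,0],[0,0,0],[0,0,0],[0,0,0]]}}

```text
time: 22.37
ee_pos: [0.5586, 0.022, 0.0582]
eef_rot: [0.996, -0.089, 0.001, -0.0]
ft_force: [-0.8, -0.2, 0.3]
width: 0.0872
grip_force: 0.0
```

{"fn": "arm_command", "kwargs": {"xyz": [[0,0,0],[0,0,0],[0,0,0],[0,0,0],[0,0,0],[0,0,0],[0,0,0],[0,0,0],[0,0,0],[0,0,0]], "rot": [[0,0,0],[0,0,0],[0,0,0],[0,0,0],[0,0,0],[0,0,0],[0,0,0],[0,0,0],[0,0,0],[0,0,0]], "grip": 0, "squeeze": 30}}

```text
time: 23.2
ee_pos: [0.5578, 0.0218, 0.0571]
eef_rot: [0.996, -0.089, -0.0, 0.0]
ft_force: [-0.3, 0.1, 0.2]
width: 0.0285
grip_force: 0.0
```

{"fn": "arm_command", "kwargs": {"xyz": [[0,0,0],[0,0,0],[0,0,0],[0,0,0]], "rot": [[0,0,0],[0,0,0],[0,0,0],[0,0,0]]}}

```text
time: 23.53
ee_pos: [0.5578, 0.0219, 0.0571]
eef_rot: [0.996, -0.089, -0.0, 0.0]
ft_force: [0.5, -0.5, 0.1]
width: 0.023
grip_force: 30.0
```

```bash
python3 - <<'E'
from mv import *
s=r.read_state();print(s["width"],s["grip_force"],s["ft_force"],s["ee_pos"])
x,y,_=R.from_euler("Z",-.178).as_matrix().T
plan(np.array([.578,.242,0])+.042*x+.0003*y+[0,0,.195],tool(-.178)@np.diag([-1,-1,1]))
E
```

```text
0.022973497143299194 30.000008940696716 [ 0.45390002 -0.46751737  0.13912739] [0.55782242 0.02186433 0.0571136 ]
t 23.53 d [0.0616 0.213  0.1379] rot [ 0.0001 -0.0002 -0.0001]
```

{"fn": "arm_command", "kwargs": {"xyz": [[0,0,0.02],[0,0,0.05],[0,0,0.085],[0,0,0.115],[0.005,0.015,0.138],[0.015,0.045,0.138],[0.025,0.08,0.138],[0.035,0.115,0.138],[0.045,0.15,0.138],[0.053,0.18,0.138],[0.058,0.2,0.138],[0.0616,0.21,0.138],[0.0616,0.213,0.138],[0.0616,0.213,0.138],[0.0616,0.213,0.138],[0.0616,0.213,0.138],[0.0616,0.213,0.138]], "rot": [[0,0,0],[0,0,0],[0,0,0],[0,0,0],[0,0,0],[0,0,0],[0,0,0],[0,0,0],[0,0,0],[0,0,0],[0,0,0],[0,0,0],[0,0,0],[0,0,0],[0,0,0],[0,0,0],[0,0,0]]}}

```text
time: 24.95
ee_pos: [0.6195, 0.2332, 0.1955]
eef_rot: [0.996, -0.09, 0.0, -0.0]
ft_force: [-0.9, -0.4, -0.0]
width: 0.0236
grip_force: 30.0
```

```bash
python3 - <<'E'
from mv import *
s=r.read_state();print(s["width"],s["ft_force"])
x,y,_=R.from_euler("Z",-.178).as_matrix().T
plan(np.array([.578,.242,0])+.042*x+.0003*y+[0,0,.180],tool(-.178)@np.diag([-1,-1,1]))
S=save("scene","q1");cv2.imwrite("pics/q1z.png",cv2.resize(S[120:270,310:470],None,fx=4,fy=4,interpolation=2))
E
```

```text
0.023559477020423193 [-0.86107353 -0.37306556 -0.03036135]
t 24.95 d [-0.0002  0.0016 -0.0155] rot [-0.0001  0.0001  0.002 ]
```

View pics/q1z.png

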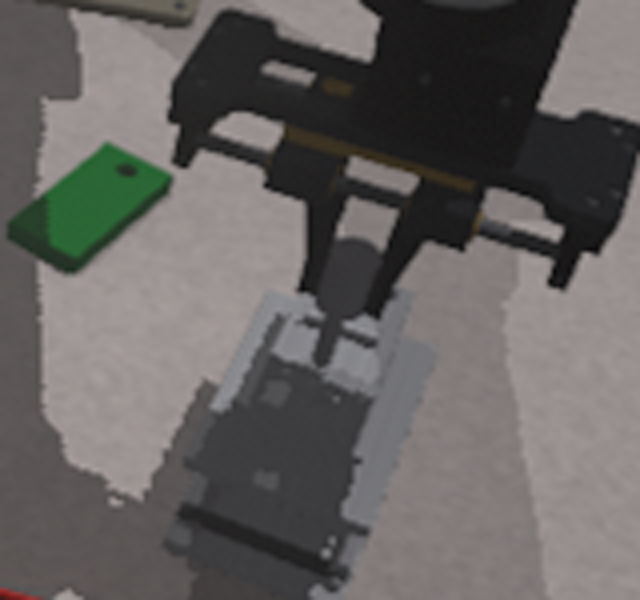

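The pin is held, with the head at about (350,270) and the tip at (323,362). I'll check its tilt against the prediction.

```bash
python3 - <<'E'
from mv import *
for z in(.1465,.1885,.2225): print(z,(pix("scene",[.6195,.2332,z])-[310,120])*4)
x,y,_=R.from_euler("Z",-.178).as_matrix().T
plan(np.array([.578,.242,0])+.042*x+.0003*y+[0,0,.180],tool(-.178)@np.diag([-1,-1,1]))
E
```

```text
0.1465 [319.19411177 361.03192471]
0.1885 [338.88789686 301.11728238]
0.2225 [355.94137843 249.2352676 ]
t 25.0 d [-0.0001  0.0013 -0.0155] rot [-0.0002  0.      0.0016]
```

{"fn": "arm_command", "kwargs": {"xyz": [[0,0.0013,-0.005],[0,0.0013,-0.012],[0,0.0013,-0.019],[0,0.0013,-0.025],[0,0.0013,-0.03],[0,0.0013,-0.033],[0,0.0013,-0.033],[0,0.0013,-0.033],[0,0.0013,-0.033]], "rot": [[0,0,0.0016],[0,0,0.0016],[0,0,0.0016],[0,0,0.0016],[0,0,0.0016],[0,0,0.0016],[0,0,0.0016],[0,0,0.0016],[0,0,0.0016]]}}

```text
time: 25.75
ee_pos: [0.6196, 0.2361, 0.1624]
eef_rot: [0.996, -0.088, 0.0, -0.0]
ft_force: [-0.8, 0.3, -1.0]
width: 0.0238
grip_force: 30.0
```

```bash
python3 - <<'E'
from mv import *
print(r.read_state()["ft_force"])
x,y,_=R.from_euler("Z",-.178).as_matrix().T
plan(np.array([.578,.242,0])+.042*x+.0003*y+[0,0,.132],tool(-.178)@np.diag([-1,-1,1]))
E
```

```text
[-0.78978649  0.27034436 -1.03267965]
t 25.75 d [-0.0002 -0.0013 -0.0304] rot [-0.      0.0002 -0.0016]
```

{"fn": "arm_command", "kwargs": {"xyz": [[0,-0.001,-0.003],[0,-0.001,-0.008],[0,-0.001,-0.013],[0,-0.001,-0.018],[0,-0.001,-0.023],[0,-0.001,-0.027],[0,-0.001,-0.029],[0,-0.001,-0.03],[0,-0.001,-0.03],[0,-0.001,-0.03]], "rot": [[0,0,0],[0,0,0],[0,0,0],[0,0,0],[0,0,0],[0,0,0],[0,0,0],[0,0,0],[0,0,0],[0,0,0]]}}

```text
time: 26.58
ee_pos: [0.6196, 0.2352, 0.1323]
eef_rot: [0.996, -0.088, 0.0, -0.0]
ft_force: [0.0, 0.3, -0.7]
width: 0.023
grip_force: 30.0
```

Passed through all three plates without contact. I'll seat it and release.

{"fn": "arm_command", "kwargs": {"xyz": [[0,-0.0005,-0.001],[0,-0.0005,-0.0017],[0,-0.0005,-0.0017],[0,-0.0005,-0.0017],[0,-0.0005,-0.0017]], "rot": [[0,0,0],[0,0,0],[0,0,0],[0,0,0],[0,0,0]]}}

```text
time: 27.0
ee_pos: [0.6197, 0.2347, 0.1311]
eef_rot: [0.996, -0.088, 0.0, -0.0]
ft_force: [-1.6, -1.0, 5.5]
width: 0.0231
grip_force: 30.0
```

{"fn": "arm_command", "kwargs": {"xyz": [[0,0,0.0005],[0,0,0.0005],[0,0,0.0005],[0,0,0.0005],[0,0,0.0005],[0,0,0.0005],[0,0,0.02],[0,0,0.05],[0,0,0.08],[-0.01,-0.03,0.1],[-0.02,-0.06,0.11],[-0.03,-0.1,0.11],[-0.04,-0.14,0.11],[-0.05,-0.18,0.11],[-0.06,-0.22,0.11],[-0.06,-0.25,0.11],[-0.06,-0.25,0.11],[-0.06,-0.25,0.11]], "rot": [[0,0,0],[0,0,0],[0,0,0],[0,0,0],[0,0,0],[0,0,0],[0,0,0],[0,0,0],[0,0,0],[0,0,0],[0,0,0],[0,0,0],[0,0,0],[0,0,0],[0,0,0],[0,0,0],[0,0,0],[0,0,0]], "grip": 1}}

```text
time: 28.5
ee_pos: [0.5593, -0.0173, 0.2408]
eef_rot: [0.996, -0.09, 0.0, -0.0]
ft_force: [0.4, 1.1, 1.1]
width: 0.0874
grip_force: 0.0
```

```bash
python3 - <<'E'
from mv import *
T=save("top","z1");S=save("scene","z1s")
cv2.imwrite("pics/z1z.png",np.hstack([cv2.resize(S[165:275,340:420],(400,550),interpolation=2),cv2.resize(T[155:245,100:166],(400,550),interpolation=2)]))
for c in("scene","top"): print([W(c,d["at"]).round(3) for d in r.spot_point("pin",c)])
print(r.read_state()["ft_force"],r.read_state()["width"])
for z in (.124,.158): print(((pix("scene",[.6193,.2346,z])-[340,165])*5).round())
E
```

```text
[array([0.621, 0.234, 0.079])]
[array([0.622, 0.236, 0.08 ])]
[-1.2580495   0.45536779 -0.27134045] 0.08723110231152967
[240. 265.]
[259. 207.]
```

View pics/z1z.png

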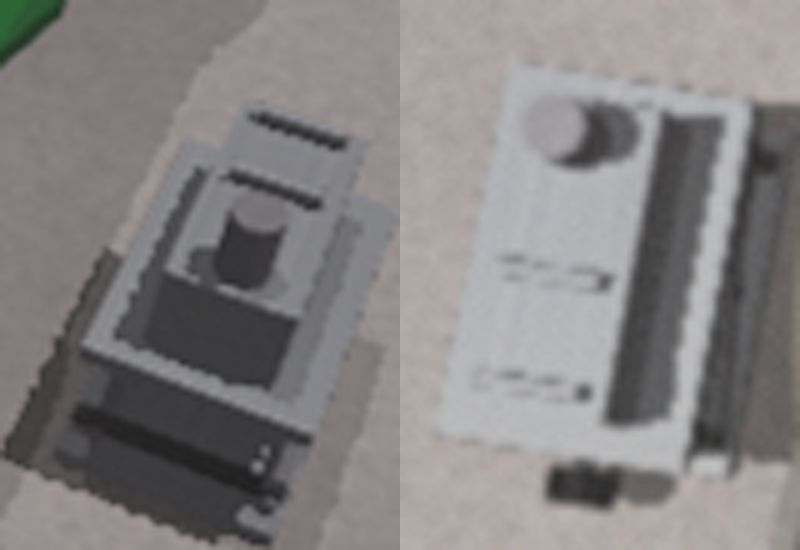

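The pin's head top at about (259,212) matches the predicted seated position (259,207). Its tip is at z≈0.08, against 0.082 nominal. The stack looks flush.

```bash
python3 -c "
from bench import r
print(r.close_job())"
```

```text
the job is handed in; nothing more can be done
None
```

The job is handed in: the spacer and ribbed plate measured flush on the jack base to about 1 mm, and the pin is fully home and released at about 29 s; the tray, steel block and wrench were never touched.

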